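# Snap both lid flaps of a dessert box shut against a closing bar

## Robot

A 6-joint arm with a two-finger parallel gripper is mounted at the origin on the work surface. World frame = base frame: x ahead of the robot, y to its left, z up, the work surface at z = 0. Lengths are in m, angles in degrees, forces in N, time in s.
With the tool pointing down it reaches from about 0.4 to 0.825 m from the base axis. Payload 7 kg.
Tool frame: the origin (TCP) lies at the centre of the arm's flange, where the gripper is bolted on; the fingertips stand 178 mm ahead of it and the grasp point (between the pads) lies 159 mm ahead of it; z points along the fingers, y is the line along which they close (so a half turn about z gives the same grasp; the last joint's range is limited). The gripper opens to 88 mm and grips with 3 to 60 N. Pads are 19 mm wide; open, the fingers measure 130 mm over their backs; the gripper's body (78 mm by 193 mm) begins 47 mm behind the grasp point.
Start: joints at [-50.93, 20.546, 0.682, 0, -70.136, -16.507], TCP at [0.259, -0.623, 0.405] pointing down, gripper open.
Joint ranges: [-176.03, 176.03], [-82.01, 121.73], [-58.28, 71.71], [-173.87, 95.51], [-174.79, -0.11], [-173.66, 173.66]. Speed limits (degrees/s): [136.94, 136.94, 172.46, 180, 180, 180].

## Interface

Orientations are given as a 3x3 rotation matrix whose columns are the frame's x, y, z axes.
In Python, from rig import state, capture, calibration, close_job gives the robot as it stands.
- The arm moves only by the shell command python3 -m creep 'ROWS' [FORCE]. ROWS is text: rows parted by semicolons, each of 7 numbers parted by spaces: the opening, from -1 (shut) to 1 (fully open), then the shift along the tool's x, y, z each as a share of 30 mm, from -1 to 1, then the turn, a rotation vector about the tool's x, y, z each as a share of pi/4 rad, from -1 to 1. In form: hand dx dy dz ax ay az; .... A call has 1 to 10 rows; each row shifts and turns the commanded pose from where the row before left it, along the tool's axes as they then stand; what a row does not reach is not made up. A row lasts 1/8 s, in which the tool goes at most 62.5 mm and 10.7 degrees, less where a joint would pass 70% of its speed; a pose out of reach is approached as far as the arm can. A call with a number of a shift or a turn outside -1 to 1 is refused whole. A call with a gripper value outside its range is refused whole. The fingers move at their own pace and stop on an object; FORCE is the grip in N (left out, the last holds). Time passes only in rows, so rows that do not move let the fingers close. It gives the time, the measured TCP pose, the force, the opening and the grip force at its end, in the units of the state.
- state(): the state, without advancing time (a new reading comes with each control period).
- capture(name): name is "scene" or "top" or "wrist"; returns the picture (480x640x3 uint8, red, green, blue); there is no depth.
- calibration(name): a dict with "camera_matrix" (3x3 intrinsics, pixels), "R" (3x3) and "t" (3): a world point X has camera coordinates R X + t; the wrist camera has in their place "mount" (4x4, takes a point from camera to tool coordinates, whose origin is the TCP and whose axes are the flange's). Camera axes: x right, y down, z forward; pixel columns grow to the right and rows downward; lengths in m; the calibration is good to about 2 mm. A picture is of the moment at which its call begins: read the wrist's pose just before it. calibration takes no time and is no camera call.
- close_job(): hands the job in; it is judged then, once.
The state is a dict: "time": time; "joint_positions": joint angles; "qd": joint speeds; "joint_efforts": joint torques, N m; "tool_pos": TCP position; "tcp_rot": TCP orientation; "wrist_force": force on the tool from outside, world axes, zero at the start; "wrist_torque": the same for the moment, N m; "gripper_width": finger opening in m; "grip_force": force on a finger pad.
Only numpy, scipy, OpenCV 4.12 (cv2) and the standard library are available. Lean on these libraries where they do the work, as an engineer would, in place of code of your own. Each camera call takes 0.05 s, during which the arm holds its last target. There are 200 camera calls.

## Task

The glass dessert box still has the snap flaps at both ends of its lid hanging open. Press each flap fully shut against the front of the fixed closing bar (the flaps are stiff: use the bar, not the gripper), turning the box end for end between the two, then set it gently down in the middle of the cork mat, lengthwise along it. Keep the box upright and leave the other things on the counter where they are.

Things in the scene. Friction and masses are not known exactly. Their poses are not given: they have to be found in the camera images.
- glass_box: small glass food box with a white-rimmed clear lid, a layered dessert inside (brown, cream, red), one closed rigid piece of 0.4 kg. 110 long (its x) x 58 wide (its y) x 60 high; the lid is 116 long and flush with the 58 mm sides, which are the place to grip. Origin: centre of the underside; z up; +x points to the end with the red flap, -x to the end with the blue flap
- flap_red (a joint): hinge of the red flap at the box's +x end. The hinge line is parallel to the box's y at x = +58, 54 above the underside. 0 = wide open, sticking out 0.5 rad below level, growing as it folds down; 1.0 = fully shut, flat along the end wall; starts at 0.1 to 0.5. Stiff: it stays where it is left
- flap_blue (a joint): hinge of the blue flap at the box's -x end, x = -58, 54 above the underside; same values as the red one
- red_tab: the red flap itself, a plate 30 long from the hinge line, 40 wide, 3.6 thick. Origin on the hinge line, its x axis runs along the flap to the free edge
- blue_tab: the blue flap itself, same sizes and axes as the red one
- bracket: fixed closing bar: a level bright steel bar, 12 thick, 100 long, 45 above the counter, on two bent yellow arms (42 either side of the middle) from a dark steel foot (110 wide, 10 high, 20 to 100 behind the bar); nothing above 51. Origin on the counter right below the bar's middle; the bar runs along its y; +x points from the free front, where the box comes from, to the foot behind
- bar_mid (a point): centre of the round bar, 45 above the counter. For a box standing on the counter or held up to 4 above it, the bar meets the flap about 9 below its hinge line, and a straight push along the bracket's +x folds it shut
- mat: fixed cork mat lying on the counter, 160 long (its x) x 100 wide (its y) x 6 thick. Origin: centre of its underside
- oil: dark oil bottle with green cap, 66 diameter, 235 high. Origin: centre of underside
- milk: white and blue milk carton, 70 x 70 x 199 high. Origin: centre of underside
- jam: red jam jar with black lid, 66 diameter, 85 high. Origin: centre of underside
- vanilla: small brown vanilla bottle with cream cap, 42 diameter, 125 high. Origin: centre of underside
- lemon: half lemon, cut face up, 68 diameter, 34 high. Origin: centre of underside
- biscuits: stack of brown biscuits lying along its y, 62 x 200 x 52 high. Origin: centre of underside
- mug: white mug, 80 diameter, 90 high, handle at its +y. Origin: centre of underside
- sugar: blue sugar tin with steel lid, 80 diameter, 120 high. Origin: centre of underside
Mind the look-alikes: they are no part of the job. Leave any orange or pink look-alike of the bracket alone.

How it is judged:
By the outcome, as a careful person would: the job done as asked, in the order asked, and still so for the second after the job is handed in, with the robot touching nothing.
It also fails if it takes over 61 s, if anything falls off the work surface, if the arm or the gripper's body presses on something with over 40 N, if the wrist force passes 120 N, or if a joint passes its speed limit or range.

## Working session

There is one attempt and no reset: what is moved stays moved. The work goes in short steps, Python scripts to look and compute and a shell command to move; the robot and the scene stay as the last step left them, time stands still between calls to the robot, and variables do not carry over. Pictures are saved under pics/ and viewed, at most 11 in all, crops included, and the job is handed in when it is done.

```bash
ls; mkdir -p pics
python3 - <<'E'
from rig import *
import cv2,json,numpy as np
s=state();print(s['time'],s['tool_pos'],np.round(s['tcp_rot'],3).tolist(),s['gripper_width'])
for n in ['scene','top']:
    im=capture(n);cv2.imwrite(f'pics/{n}0.png',im[:,:,::-1])
    c=calibration(n);print(n,{k:np.round(v,4).tolist() for k,v in c.items()})
print(calibration('wrist'))
E
```

```text
pics
0.0 [ 0.2589256  -0.62315889  0.40374922] [[-0.923, -0.384, -0.001], [-0.384, 0.923, 0.001], [0.0, 0.002, -1.0]] 0.0875203622536196
scene {'camera_matrix': [[538.7082, 0.0, 319.4394], [0.0, 538.7082, 233.166], [0.0, 0.0, 1.0]], 'R': [[-0.5749, 0.8182, 0.0045], [0.5441, 0.3865, -0.7447], [-0.6111, -0.4257, -0.6673]], 't': [0.2869, -0.2213, 1.8423]}
top {'camera_matrix': [[569.3715, 0.0, 320.8146], [0.0, 569.3715, 243.4437], [0.0, 0.0, 1.0]], 'R': [[-0.023, -0.9997, 0.0097], [-0.9974, 0.0223, -0.0682], [0.068, -0.0113, -0.9976]], 't': [-0.0018, 0.5221, 1.7598]}
{'camera_matrix': array([[375.08207596,   0.        , 320.41225938],
       [  0.        , 375.08207596, 233.45504774],
       [  0.        ,   0.        ,   1.        ]]), 'mount': array([[-5.52940976e-04, -9.69255577e-01, -2.46055523e-01,
         6.58344823e-02],
       [ 9.99999731e-01, -4.17419796e-04, -6.02930430e-04,
         5.73574185e-04],
       [ 4.81685236e-04, -2.46055791e-01,  9.69255547e-01,
         1.88598468e-02],
       [ 0.00000000e+00,  0.00000000e+00,  0.00000000e+00,
         1.00000000e+00]])}
```

View pics/top0.png

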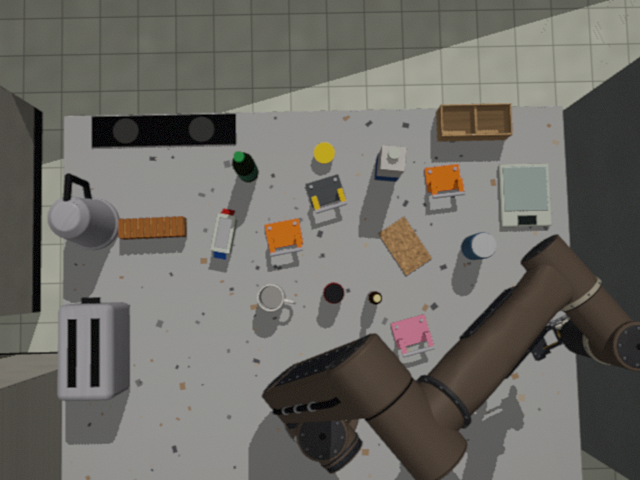

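View pics/scene0.png

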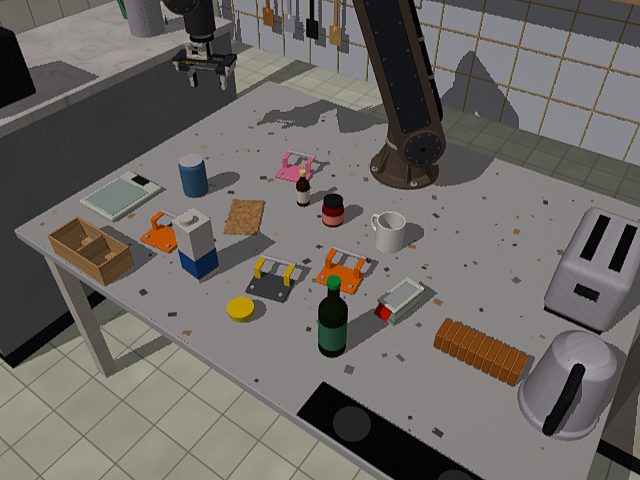

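The top view shows the box at about (224,235), its red flap up at (228,212) and its blue flap down at (219,253). The real bracket has its dark foot at (326,192) and its bar at about (328,212). The mat is at (405,246). An orange look-alike stands between the box and the bracket at (284,237).

```bash
cat > h.py <<'E'
import numpy as np,cv2
from rig import *
def cam(n):
    c=calibration(n);K=np.array(c['camera_matrix'])
    if n!='wrist': return K,np.array(c['R']),np.array(c['t'])
    s=state();M=np.array(c['mount']);T=np.eye(4);T[:3,:3]=s['tcp_rot'];T[:3,3]=s['tool_pos'];W=np.linalg.inv(T@M)
    return K,W[:3,:3],W[:3,3]
def cast(C,uv,z):
    K,R,t=C;uv=np.atleast_2d(uv).astype(float)
    d=np.c_[uv,np.ones(len(uv))]@np.linalg.inv(K).T@R;o=-R.T@t
    return (o+d*((z-o[2])/d[:,2])[:,None])[:,:2]
def proj(C,X):
    K,R,t=C;p=(np.atleast_2d(X)@R.T+t)@K.T;return p[:,:2]/p[:,2:]
def mask(im,lo,hi,roi):
    h=cv2.cvtColor(im,cv2.COLOR_RGB2HSV);m=cv2.inRange(h,lo,hi);z=np.zeros_like(m);x0,y0,x1,y1=roi;z[y0:y1,x0:x1]=m[y0:y1,x0:x1];return z
def big(m):
    cs,_=cv2.findContours(m,cv2.RETR_EXTERNAL,cv2.CHAIN_APPROX_NONE);return max(cs,key=cv2.contourArea)[:,0,:]
def rect(C,c,z):
    r=cv2.minAreaRect((cast(C,c,z)*1000).astype(np.float32));b=cv2.boxPoints(r);e=[b[1]-b[0],b[2]-b[1]];i=np.argmax([np.linalg.norm(v) for v in e])
    return np.round(r[0],1),np.round(sorted(r[1]),1),round(float(np.degrees(np.arctan2(e[i][1],e[i][0]))),1)
E
python3 - <<'E'
from h import *
C=cam('top');im=cv2.imread('pics/top0.png')[:,:,::-1].copy()
def show(n,m,z):
    try: c=big(m);print(n,len(c),c.mean(0).round(1),*rect(C,c,z))
    except Exception as e: print(n,e)
show('mat',mask(im,(8,70,80),(25,255,255),(375,210,440,285)),.006)
show('lid',mask(im,(0,0,150),(179,50,255),(205,213,240,256)),.06)
show('red',mask(im,(0,120,80),(8,255,255),(205,200,245,225)),.045)
show('blue',mask(im,(105,120,50),(130,255,255),(205,235,240,265)),.045)
show('foot',mask(im,(0,0,20),(179,90,85),(300,170,350,212)),.01)
m=mask(im,(20,150,100),(35,255,255),(300,170,355,215))
n,l,s,cc=cv2.connectedComponentsWithStats(m)
print([(s[i,4],cc[i].round(1),cast(C,cc[i],.04).round(4)) for i in range(1,n)])
big_=cv2.resize(im[150:275,190:440],None,fx=3.2,fy=3.2,interpolation=cv2.INTER_CUBIC);cv2.imwrite('pics/topc.png',big_[:,:,::-1])
E
```

```text
mat 133 [404.7 245.7] [ 509.9 -277.3] [ 99.3 159.5] 32.0
lid 160 [220.7 235. ] [559.2 285.7] [ 56.5 114.7] -11.4
red 21 [225.7 211.2] [627.2 278.1] [14.6 25.4] 77.4
blue 30 [219.5 255.1] [491.3 297.9] [16.1 36.4] 79.2
foot 129 [322.1 191.9] [687.1 -29.3] [ 80.3 109. ] -74.3
[(np.int32(68), array([340.7, 194.2]), array([[ 0.6722, -0.0786]])), (np.int32(74), array([315.3, 202.3]), array([[0.6487, 0.0008]]))]
```

View pics/topc.png

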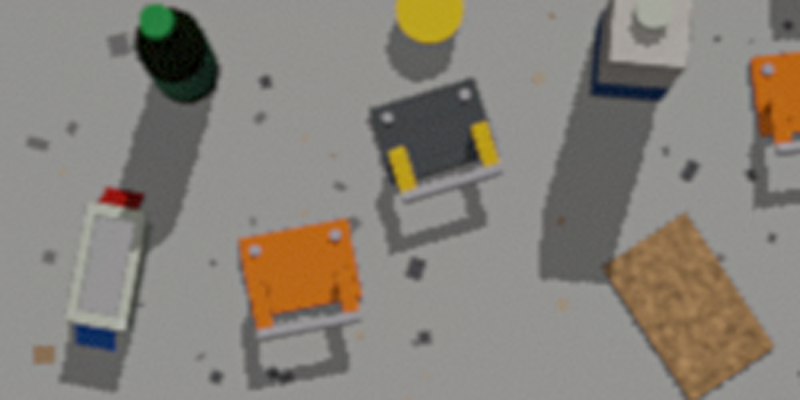

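```bash
cat >> h.py <<'E'
def plan(p,yaw,bar=None):
    "shift in shares of 30 mm in present tool axes, turn az share (total), and shift in axes after the turn"
    s=state();R=np.array(s['tcp_rot']);d=np.array(p)-s['tool_pos'];psi=np.degrees(np.arctan2(R[1,0],R[0,0]))
    dy=yaw-psi;dy=(dy+180)%360-180
    a=np.radians(yaw);Rn=np.array([[np.cos(a),np.sin(a),0],[np.sin(a),-np.cos(a),0],[0,0,-1]])
    print('t',round(s['time'],2),'pos',np.round(s['tool_pos'],4),'psi',round(psi,2),'zax',np.round(R[:,2],4),'w',round(s['gripper_width'],4),'q',np.round(s['joint_positions'],0),'F',np.round(s['wrist_force'],1),'grip',round(s['grip_force'],1))
    print('shift shares now-axes',np.round(R.T@d/.03,3),'after-turn axes',np.round(Rn.T@d/.03,3),'| az total share',round(-dy/45,3),'deg',round(dy,1))
E
python3 - <<'E'
from h import *
C=cam('top');S=cam('scene')
e=cast(C,[(315.6,211.6),(346.9,203.1)],.045);print('bar',e,e.mean(0),np.linalg.norm(e[0]-e[1]))
for n,uv,z in [('oil cap',(239,157),.23),('milk',(392,154),.2),('van',(376,297),.12),('jam',(333,292),.085),('mug',(270,297),.09),('orangebar',(286,253),.045),('sugar',(483,244),.12)]: print(n,cast(C,uv,z).round(3))
plan((.5,-.1,.40),-11.4);plan((.54,.29,.40),-11.4)
E
```

```text
bar [[ 6.18901103e-01  4.39881532e-04]
 [ 6.43215364e-01 -9.68630755e-02]] [ 0.63105823 -0.0482116 ] 0.10029480908538482
oil cap [[0.753 0.21 ]]
milk [[ 0.759 -0.219]]
van [[ 0.354 -0.17 ]]
jam [[ 0.371 -0.046]]
mug [[0.361 0.142]]
orangebar [[0.493 0.094]]
sugar [[ 0.503 -0.491]]
t 0.1 pos [ 0.2589 -0.6232  0.4038] psi -157.44 zax [-7.0e-04  1.3e-03 -1.0e+00] w 0.0875 q [-51.  21.   1.  -0. -70. -17.] F [ 0.6 -0.3  0.2] grip 0.0
shift shares now-axes [-14.111  13.023   0.144] after-turn axes [  4.43  -18.684   0.127] | az total share -3.245 deg 146.0
t 0.1 pos [ 0.2589 -0.6232  0.4038] psi -157.44 zax [-7.0e-04  1.3e-03 -1.0e+00] w 0.0875 q [-51.  21.   1.  -0. -70. -17.] F [ 0.6 -0.3  0.2] grip 0.0
shift shares now-axes [-20.329  24.517   0.16 ] after-turn axes [  3.168 -31.691   0.127] | az total share -3.245 deg 146.0
```

```bash
R='' ; python3 -m creep '1 -.85 .95 0 0 0 0;1 -.85 .95 0 0 0 0;1 -.85 .95 0 0 0 0;1 -.85 .95 0 0 0 0;1 -.85 .95 0 0 0 0;1 -.85 .95 0 0 0 0;1 -.85 .95 0 0 0 0;1 -.85 .95 0 0 0 0;1 -.85 .95 0 0 0 0;1 -.85 .95 0 0 0 0' && python3 -m creep '1 -.8 1 0 0 0 0;1 -.8 1 0 0 0 0;1 -.8 1 0 0 0 0;1 -.8 1 0 0 0 0;1 -.8 1 0 0 0 0;1 -.8 1 0 0 0 0;1 -.8 1 0 0 0 0;1 -.8 1 0 0 0 0;1 -.8 1 0 0 0 0;1 -.8 1 0 0 0 0' && python3 -m creep '1 -.8 1 0 0 0 0;1 -.8 1 0 0 0 0;1 -.8 1 0 0 0 0;1 -.8 1 0 0 0 0;1 -.6 1 0 0 0 0;1 0 0 0 0 0 -.23;1 0 0 0 0 0 -.23;1 0 0 0 0 0 -.23;1 0 0 0 0 0 -.23;1 0 0 0 0 0 -.23' && python3 -m creep '1 0 0 0 0 0 -.23;1 0 0 0 0 0 -.23;1 0 0 0 0 0 -.23;1 0 0 0 0 0 -.23;1 0 0 0 0 0 -.23;1 0 0 0 0 0 -.23;1 0 0 0 0 0 -.23;1 0 0 0 0 0 -.23;1 0 0 0 0 0 -.23;1 0 0 0 0 0 0'
python3 - <<'E'
from h import *
plan((.559,.286,.40),-11.4)
np.save('c1.npy',np.array(cam('wrist'),dtype=object),allow_pickle=True)
im=capture('wrist');cv2.imwrite('pics/w1.png',im[:,:,::-1]);t=capture('top');cv2.imwrite('pics/t1.png',t[:,:,::-1])
C=cam('top')
for n,m,z in [('lid',mask(t,(0,0,150),(179,50,255),(205,213,240,256)),.06),('red',mask(t,(0,120,80),(8,255,255),(205,200,245,225)),.05)]:
    try:print(n,*rect(C,big(m),z))
    except Exception as e:print(e)
E
```

```text
time: 1.35
tool_pos: [0.3852, -0.2611, 0.4045]
tcp_rot: [[-0.924, -0.384, -0.0], [-0.384, 0.924, 0.0], [0.0, 0.0, -1.0]]
wrist_force: [1.3, 0.7, 0.6]
gripper_width: 0.0876
grip_force: 0.0
time: 2.6
tool_pos: [0.4916, 0.1081, 0.4045]
tcp_rot: [[-0.923, -0.384, -0.0], [-0.384, 0.923, -0.0], [0.0, 0.0, -1.0]]
wrist_force: [-0.4, -0.6, -0.8]
gripper_width: 0.0876
grip_force: 0.0
time: 3.85
tool_pos: [0.5392, 0.289, 0.4042]
tcp_rot: [[-0.265, -0.964, -0.001], [-0.964, 0.265, -0.001], [0.001, 0.001, -1.0]]
wrist_force: [0.2, 0.4, 0.4]
gripper_width: 0.0876
grip_force: 0.0
time: 5.1
tool_pos: [0.5392, 0.2891, 0.4043]
tcp_rot: [[0.976, -0.218, -0.001], [-0.218, -0.976, -0.0], [-0.001, 0.001, -1.0]]
wrist_force: [0.7, 0.1, -0.5]
gripper_width: 0.0874
grip_force: 0.0
t 5.1 pos [0.5392 0.2891 0.4043] psi -12.61 zax [-6.e-04 -4.e-04 -1.e+00] w 0.0874 q [ 46.  15.  -8.  -0. -68.  31.] F [ 0.7  0.1 -0.5] grip 0.0
shift shares now-axes [ 0.665 -0.044  0.142] after-turn axes [ 0.666 -0.03   0.142] | az total share -0.027 deg 1.2Traceback (most recent call last):
  File "<stdin>", line 3, in <module>
ValueError: could not broadcast input array from shape (3,3) into shape (3,)
```

Run:
```python
from h import *
W=cam('wrist')
im=capture('wrist');cv2.imwrite('pics/w1.png',im[:,:,::-1]);t=capture('top');cv2.imwrite('pics/t1.png',t[:,:,::-1])
print('expected px', proj(W,[[.559,.286,.06],[.6155,.2745,.054],[.5025,.297,.054]]).round(0))
```

```text
expected px [[319. 192.]
 [318. 124.]
 [321. 253.]]
```

View pics/w1.png

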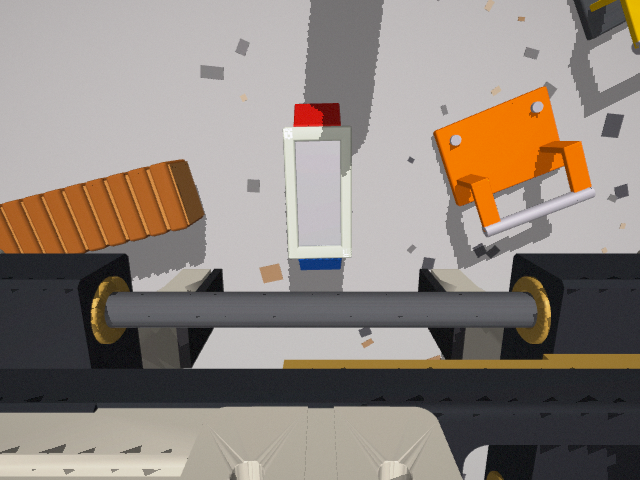

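The wrist view shows the box between the open fingers: lid corners at about (284,127) to (352,258), red flap up at (317,115), blue flap at (320,264).

Run:
```python
from h import *
W=cam('wrist');im=cv2.imread('pics/w1.png')[:,:,::-1].copy()
print(im[132,300],im[200,291],im[200,318],im[200,265],im[250,300],im[200,347])
i=im.astype(int);m=(((i[:,:,1]-i[:,:,2])>8)&(i[:,:,1]>120)).astype(np.uint8)*255
z=np.zeros_like(m);z[110:270,270:365]=m[110:270,270:365]
c=big(z);print(c.min(0),c.max(0),*rect(W,c,.06))
for n,lo,hi,roi in [('red',(0,120,80),(8,255,255),(280,95,360,130)),('blue',(105,120,50),(130,255,255),(280,250,360,275))]:
    c=big(mask(im,lo,hi,roi));print(n,c.min(0),c.max(0),*rect(W,c,.05))
```

```text
[225 227 217] [223 225 213] [198 194 198] [197 193 194] [225 227 215] [223 226 214]
[283 126] [351 258] [557.3 287.3] [ 57.3 115.4] -11.6
red [293 103] [340 126] [623.2 273.9] [18.4 40.4] 78.8
blue [299 258] [341 269] [491.9 300.5] [10.9 39.5] 77.2
```

```bash
python3 -m creep '1 .61 -.065 0 0 0 -.022;1 0 0 1 0 0 0;1 0 0 1 0 0 0;1 0 0 1 0 0 0;1 0 0 1 0 0 0;1 0 0 1 0 0 0;1 0 0 1 0 0 0;1 0 0 .6 0 0 0;1 0 0 .3 0 0 0;1 0 0 0 0 0 0' && python3 -c "
from h import *
plan((.5575,.287,.197),-11.6)"
```

```text
time: 6.45
tool_pos: [0.5577, 0.2871, 0.1976]
tcp_rot: [[0.98, -0.201, -0.0], [-0.201, -0.98, -0.0], [-0.0, 0.0, -1.0]]
wrist_force: [-0.6, 0.3, -0.1]
gripper_width: 0.088
grip_force: 0.0
t 6.45 pos [0.5577 0.2871 0.1976] psi -11.58 zax [-2.e-04 -3.e-04 -1.e+00] w 0.088 q [ 45.  27. -19.   0. -44.  33.] F [-0.6  0.3 -0.1] grip 0.0
shift shares now-axes [-0.007  0.005  0.02 ] after-turn axes [-0.007  0.005  0.02 ] | az total share 0.0 deg -0.0
```

Close, then lift and check.

```bash
python3 -m creep '.5 0 0 0 0 0 0;.3 0 0 0 0 0 0;0 0 0 0 0 0 0;-1 0 0 0 0 0 0;-1 0 0 0 0 0 0;-1 0 0 0 0 0 0' 45 && python3 -m creep '-1 0 0 -.3 0 0 0;-1 0 0 -1 0 0 0;-1 0 0 -1 0 0 0;-1 0 0 -.7 0 0 0;-1 0 0 0 0 0 0' && python3 -c "
from h import *
a=np.radians(15.9);u=np.array([np.cos(a),np.sin(a)]);b=np.array([.6305,-.0475])
p=b-u*.12;print(p);plan((*p,.2876),15.9)"
```

```text
time: 7.2
tool_pos: [0.5577, 0.287, 0.1981]
tcp_rot: [[0.98, -0.2, 0.0], [-0.2, -0.98, 0.0], [0.0, -0.0, -1.0]]
wrist_force: [-0.5, -1.4, 4.9]
gripper_width: 0.0578
grip_force: 45.0
time: 7.82
tool_pos: [0.5578, 0.2873, 0.2891]
tcp_rot: [[0.98, -0.2, 0.002], [-0.2, -0.98, 0.002], [0.001, -0.002, -1.0]]
wrist_force: [0.2, 0.3, -5.2]
gripper_width: 0.0578
grip_force: 45.0
[ 0.51509104 -0.08037511]
t 7.83 pos [0.5578 0.2873 0.2891] psi -11.55 zax [ 0.0019  0.0021 -1.    ] w 0.0578 q [ 45.  21. -14.  -0. -54.  33.] F [ 0.2  0.3 -5.2] grip 45.0
shift shares now-axes [ 1.058 12.293  0.021] after-turn axes [-4.727 11.396  0.049] | az total share -0.61 deg 27.4
```

```bash
python3 -m creep '-1 0 0 0 0 0 -.2;-1 0 0 0 0 0 -.21;-1 0 0 0 0 0 -.2;-1 -.4 .95 0 0 0 0;-1 -.4 .95 0 0 0 0;-1 -.4 .95 0 0 0 0;-1 -.4 .95 0 0 0 0;-1 -.4 .95 0 0 0 0;-1 -.4 .95 0 0 0 0;-1 -.4 .95 0 0 0 0' && python3 -m creep '-1 -.4 .95 0 0 0 0;-1 -.4 .95 0 0 0 0;-1 -.4 .95 0 0 0 0;-1 -.4 .95 0 0 0 0;-1 -.3 .95 0 0 0 0;-1 0 0 0 0 0 0'
python3 - <<'E'
from h import *
W=cam('wrist');im=capture('wrist');cv2.imwrite('pics/w2.png',im[:,:,::-1]);plan((.5151,-.0804,.2005),15.9)
print(proj(W,[[.6189,.0004,.045],[.6432,-.0969,.045]]).round(1))
E
```

```text
time: 9.07
tool_pos: [0.5306, 0.0701, 0.287]
tcp_rot: [[0.962, 0.273, -0.001], [0.273, -0.962, -0.0], [-0.001, -0.0, -1.0]]
wrist_force: [0.2, 0.2, -4.5]
gripper_width: 0.0577
grip_force: 45.0
time: 9.82
tool_pos: [0.5145, -0.0829, 0.287]
tcp_rot: [[0.963, 0.271, -0.001], [0.271, -0.963, -0.0], [-0.001, -0.0, -1.0]]
wrist_force: [-1.0, 0.1, -5.1]
gripper_width: 0.0578
grip_force: 45.0
t 9.88 pos [ 0.5148 -0.082   0.2871] psi 15.74 zax [-1.e-03  1.e-04 -1.e+00] w 0.0579 q [ 13.  13. -28.  -0. -50.  93.] F [-0.1 -0.1 -4.2] grip 45.0
shift shares now-axes [ 0.026 -0.047  2.887] after-turn axes [ 0.024 -0.047  2.887] | az total share -0.004 deg 0.2
[[225.   27.8]
 [410.8  33.7]]
```

View pics/w2.png

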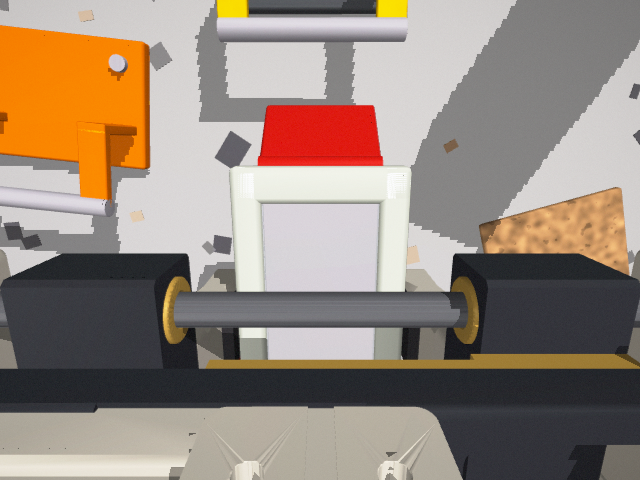

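The red flap points at the steel bar at row ~29 (columns 218–407), roughly squared up; box held cleanly.

Run:
```python
from h import *
W=cam('wrist');im=cv2.imread('pics/w2.png');g=cv2.cvtColor(im,cv2.COLOR_BGR2GRAY).astype(float)
cols=np.arange(225,402,4);y=[];y2=[]
for c in cols:
    d=np.diff(g[5:60,c]); # bar bottom edge: dark -> light / light rim
    y.append(5+np.argmax(np.abs(d[25:50]))+25.5); y2.append(5+np.argmax(np.abs(d[:20]))+.5)
print(np.round(y,1)[::4],np.round(y2,1)[::4])
p=np.polyfit(cols,y,1);q=np.polyfit(cols,y2,1);f=(p+q)/2
E=[(218,np.polyval(f,218)),(407,np.polyval(f,407))]
w=cast(W,E,.045);d=w[0]-w[1];print(w,w.mean(0),np.linalg.norm(d),'yaw',np.degrees(np.arctan2(d[1],d[0]))-90)
h=.0885
m=cv2.inRange(cv2.cvtColor(im,cv2.COLOR_BGR2HSV),(0,120,80),(8,255,255));m[:,:250]=0;m[:,400:]=0;m[200:]=0
c=big(m);print(c.min(0),c.max(0))
l=cast(W,[(235,167),(407,167)],.06+h);print('lid end',l,l.mean(0))
```

```text
[41.5 41.5 41.5 41.5 41.5 41.5 41.5 41.5 48.5 41.5 41.5 41.5] [18.5 18.5 13.5 13.5 13.5 13.5 13.5 13.5 13.5 13.5 18.5 18.5]
[[ 0.61818573  0.0050585 ]
 [ 0.64546165 -0.09312774]] [ 0.63182369 -0.04403462] 0.10190443485678392 yaw 15.525176932373569
[258 105] [382 165]
lid end [[ 0.56184298 -0.04018336]
 [ 0.57651275 -0.09234343]] [ 0.56917787 -0.0662634 ]
```

```bash
python3 -m creep '-1 0 -.13 1 0 0 0;-1 0 0 1 0 0 0;-1 0 0 .6 0 0 0;-1 0 0 .27 0 0 0;-1 .4 0 0 0 0 0;-1 .4 0 0 0 0 0;-1 .3 0 0 0 0 0;-1 .15 0 0 0 0 0' && python3 -m creep '-1 .15 0 0 0 0 0;-1 .1 0 0 0 0 0'
python3 - <<'E'
from h import *
plan((.6315-.066*.9627,-.0452-.066*.2706,.201),15.7)
E
```

```text
time: 10.88
tool_pos: [0.5516, -0.0662, 0.2019]
tcp_rot: [[0.962, 0.274, 0.001], [0.274, -0.962, 0.0], [0.001, 0.0, -1.0]]
wrist_force: [0.4, 0.2, -5.7]
gripper_width: 0.0581
grip_force: 45.0
time: 11.12
tool_pos: [0.5575, -0.0646, 0.2013]
tcp_rot: [[0.962, 0.274, -0.002], [0.274, -0.962, -0.0], [-0.002, -0.0, -1.0]]
wrist_force: [-2.2, -0.4, -5.4]
gripper_width: 0.0578
grip_force: 45.0
t 11.12 pos [ 0.5575 -0.0646  0.2013] psi 15.88 zax [-1.6e-03 -2.0e-04 -1.0e+00] w 0.0578 q [ 13.  22. -27.  -0. -40.  93.] F [-2.2 -0.4 -5.4] grip 45.0
shift shares now-axes [0.349 0.047 0.009] after-turn axes [0.35  0.046 0.01 ] | az total share 0.004 deg -0.2
```

```bash
python3 -m creep '-1 .1 0 0 0 0 0;-1 .1 0 0 0 0 0' && python3 -m creep '-1 .07 0 0 0 0 0;-1 .05 0 0 0 0 0'&& python3 -m creep '-1 .05 0 0 0 0 0;-1 0 0 0 0 0 0'
```

```text
time: 11.38
tool_pos: [0.5634, -0.0629, 0.2014]
tcp_rot: [[0.962, 0.274, -0.001], [0.274, -0.962, -0.0], [-0.001, -0.0, -1.0]]
wrist_force: [-2.6, -0.8, -3.5]
gripper_width: 0.0578
grip_force: 45.0
time: 11.62
tool_pos: [0.5671, -0.0619, 0.2016]
tcp_rot: [[0.962, 0.274, -0.001], [0.274, -0.962, -0.0], [-0.001, -0.0, -1.0]]
wrist_force: [-6.5, -1.7, -1.5]
gripper_width: 0.0577
grip_force: 45.0
time: 11.88
tool_pos: [0.5675, -0.0618, 0.2012]
tcp_rot: [[0.962, 0.274, -0.003], [0.274, -0.962, -0.0], [-0.003, -0.0, -1.0]]
wrist_force: [-6.0, -1.7, -1.6]
gripper_width: 0.0578
grip_force: 45.0
```

```bash
python3 -m creep '-1 .05 0 0 0 0 0;-1 0 0 0 0 0 0' && python3 -m creep '-1 .05 0 0 0 0 0;-1 0 0 0 0 0 0'
```

```text
time: 12.12
tool_pos: [0.568, -0.0617, 0.201]
tcp_rot: [[0.962, 0.273, -0.005], [0.273, -0.962, -0.001], [-0.005, -0.001, -1.0]]
wrist_force: [-9.4, -1.9, 0.3]
gripper_width: 0.0578
grip_force: 45.0
time: 12.38
tool_pos: [0.5684, -0.0616, 0.2007]
tcp_rot: [[0.962, 0.273, -0.008], [0.273, -0.962, -0.001], [-0.008, -0.001, -1.0]]
wrist_force: [-13.0, -3.8, 2.4]
gripper_width: 0.0579
grip_force: 45.0
```

```bash
python3 -m creep '-1 .05 0 0 0 0 0;-1 0 0 0 0 0 0' && python3 -m creep '-1 .07 0 0 0 0 0;-1 0 0 0 0 0 0'
python3 - <<'E'
from h import *
im=capture('scene');cv2.imwrite('pics/s1.png',cv2.resize(im[200:320,200:360],None,fx=5,fy=5,interpolation=cv2.INTER_CUBIC)[:,:,::-1])
E
```

```text
time: 12.62
tool_pos: [0.5689, -0.0615, 0.2004]
tcp_rot: [[0.962, 0.272, -0.01], [0.272, -0.962, -0.002], [-0.01, -0.001, -1.0]]
wrist_force: [-17.7, -3.2, 3.9]
gripper_width: 0.0576
grip_force: 45.0
time: 12.88
tool_pos: [0.5696, -0.0613, 0.2001]
tcp_rot: [[0.962, 0.272, -0.014], [0.272, -0.962, -0.002], [-0.014, -0.002, -1.0]]
wrist_force: [-21.3, -5.1, 7.6]
gripper_width: 0.0575
grip_force: 45.0
```

View pics/s1.png

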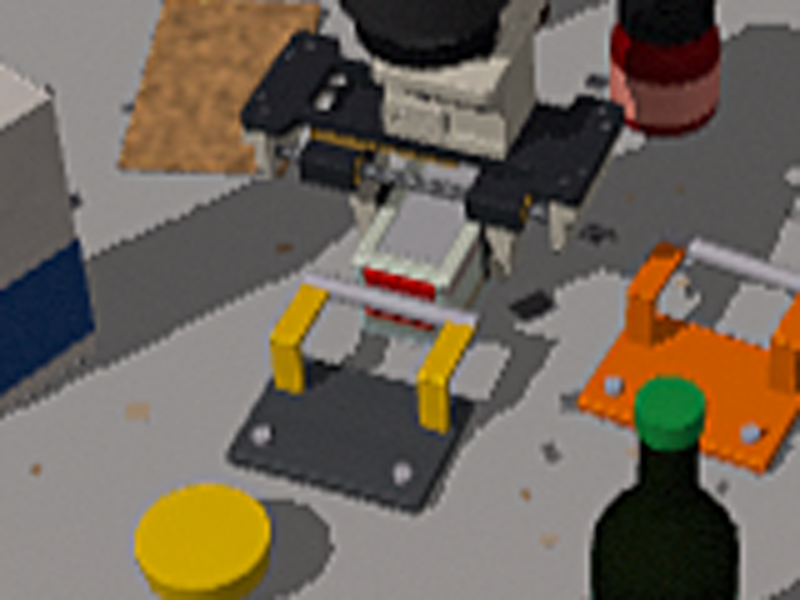

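The red flap lies flat on the end wall between box and bar, at crop (400,290). The force is rising against a hard stop. Next I back off, lift and turn.

```bash
python3 -m creep '-1 -.5 0 0 0 0 0;-1 -.7 0 0 0 0 0;-1 -.8 0 0 0 0 0;-1 0 0 -.8 0 0 0;-1 0 0 -1 0 0 0;-1 0 0 -1 0 0 0;-1 0 0 0 0 0 .2;-1 0 0 0 0 0 .2' && python3 -c "
from h import *
W=cam('wrist');im=capture('wrist');cv2.imwrite('pics/w3.png',im[:,:,::-1]);plan((.516,-.078,.287),-164.3)
m=cv2.inRange(cv2.cvtColor(im,cv2.COLOR_RGB2HSV),(0,120,80),(8,255,255));m[:,:230]=0;m[:,420:]=0;print(m.sum()/255)
i=im.astype(int);k=(((i[:,:,1]-i[:,:,2])>8)&(i[:,:,1]>120)&(abs(i[:,:,0]-i[:,:,1])<8)).astype(np.uint8)*255;k[:,:200]=0;k[:,440:]=0;k[250:]=0;c=big(k);print(c.min(0),c.max(0))"
python3 -m creep '-1 0 0 0 0 0 .225;-1 0 0 0 0 0 .225;-1 0 0 0 0 0 .225;-1 0 0 0 0 0 .225;-1 0 0 0 0 0 .225;-1 0 0 0 0 0 .225;-1 0 0 0 0 0 .225;-1 0 0 0 0 0 .225;-1 0 0 0 0 0 .225;-1 0 0 0 0 0 .225' && python3 -m creep '-1 0 0 0 0 0 .225;-1 0 0 0 0 0 .225;-1 0 0 0 0 0 .225;-1 0 0 0 0 0 .225;-1 0 0 0 0 0 .225;-1 0 0 0 0 0 .225;-1 0 0 0 0 0 0'
python3 -c "
from h import *
im=capture('top');cv2.imwrite('pics/t3.png',im[:,:,::-1]);plan((.516,-.078,.2015),-164.3)"
```

```text
time: 13.92
tool_pos: [0.5179, -0.0758, 0.2867]
tcp_rot: [[0.999, -0.041, 0.004], [-0.041, -0.999, 0.001], [0.004, -0.001, -1.0]]
wrist_force: [0.0, 0.4, -5.2]
gripper_width: 0.0579
grip_force: 45.0
t 13.97 pos [ 0.5178 -0.0758  0.2865] psi -2.8 zax [ 3.6e-03  8.0e-04 -1.0e+00] w 0.0578 q [ 13.  13. -28.   0. -50.  74.] F [ 0.3  0.  -4.6] grip 45.0
shift shares now-axes [-0.056  0.076 -0.018] after-turn axes [ 0.077 -0.055 -0.018] | az total share 3.589 deg -161.5
1869.0
[229 166] [411 249]
time: 15.22
tool_pos: [0.5177, -0.0758, 0.2859]
tcp_rot: [[-0.234, -0.972, 0.002], [-0.972, 0.234, 0.0], [-0.001, -0.002, -1.0]]
wrist_force: [-0.1, 0.5, -3.9]
gripper_width: 0.0579
grip_force: 45.0
time: 16.1
tool_pos: [0.5176, -0.0759, 0.2858]
tcp_rot: [[-0.961, -0.277, 0.002], [-0.277, 0.961, 0.0], [-0.002, -0.0, -1.0]]
wrist_force: [-0.5, 0.4, -4.1]
gripper_width: 0.058
grip_force: 45.0
t 16.15 pos [ 0.5175 -0.0759  0.2858] psi -163.77 zax [ 1.4e-03  3.0e-04 -1.0e+00] w 0.0578 q [ 13.  13. -28.   0. -50. -87.] F [ 0.1 -0.2 -5. ] grip 45.0
shift shares now-axes [ 0.073 -0.053  2.81 ] after-turn axes [ 0.069 -0.054  2.81 ] | az total share 0.012 deg -0.5
```

View pics/w3.png

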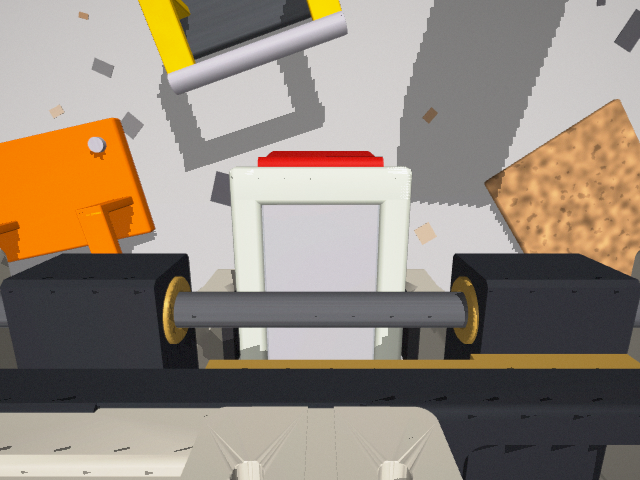

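```bash
python3 -c "
from h import *
c=calibration('wrist');K=np.array(c['camera_matrix']);M=np.linalg.inv(np.array(c['mount']))
def pr(x,y,h,):
    p=M@np.array([x,y,.198-h,1]);p=K@p[:3];return (p[:2]/p[2]).round(1)
print('lid end top',pr(.058,0.029,.06))
for th in [.8,1.0,1.2,1.3,1.4,1.5,1.57]:
    t=np.array([np.cos(th),-np.sin(th)]);n=np.array([np.sin(th),np.cos(th)])
    print(th,[pr(*( [q[0],.02,q[1]] )) for q in [np.array([.058,.054])+.03*t+n*s for s in (0,.0018,.0036)]], pr(.058+.0018*np.sin(th),.02,.054+.0018*np.cos(th)))
im=cv2.imread('pics/w3.png');print(im[146:172,320].tolist());print(im[146:172:2,262].tolist())
"
```

```text
lid end top [411.5 164.2]
0.8 [array([373.1, 102. ]), array([373.7,  97.9]), array([374.3,  93.8])] [380.5 159.2]
1.0 [array([371.3, 115.8]), array([371.8, 111.5]), array([372.3, 107.1])] [380.4 158.4]
1.2 [array([370. , 130.4]), array([370.3, 125.9]), array([370.7, 121.4])] [380.3 157.9]
1.3 [array([369.5, 137.9]), array([369.7, 133.3]), array([370. , 128.7])] [380.2 157.7]
1.4 [array([369. , 145.4]), array([369.3, 140.8]), array([369.5, 136.2])] [380.2 157.5]
1.5 [array([368.7, 152.9]), array([368.9, 148.4]), array([369. , 143.8])] [380.1 157.4]
1.57 [array([368.5, 158.2]), array([368.6, 153.7]), array([368.8, 149.1])] [380.  157.4]
[[206, 208, 210], [207, 209, 211], [210, 211, 214], [207, 209, 212], [204, 204, 211], [15, 18, 175], [10, 21, 177], [19, 23, 177], [17, 20, 179], [15, 20, 178], [17, 26, 180], [11, 25, 203], [11, 22, 215], [12, 20, 222], [25, 31, 229], [32, 35, 235], [40, 45, 239], [41, 44, 238], [37, 45, 237], [30, 41, 232], [54, 61, 225], [200, 216, 210], [215, 227, 225], [229, 239, 237], [229, 238, 237], [229, 238, 237]]
[[132, 134, 134], [206, 208, 211], [208, 209, 211], [207, 209, 212], [208, 209, 213], [203, 205, 212], [10, 20, 217], [21, 33, 228], [33, 37, 235], [34, 42, 235], [49, 57, 224], [214, 226, 224], [228, 238, 237]]
```

Red flap matches the fully shut geometry (tip row 151, against ~150 predicted for shut). Now the blue end.

```bash
python3 -m creep '-1 .07 -.05 1 0 0 .012;-1 0 0 1 0 0 0;-1 0 0 .6 0 0 0;-1 0 0 .2 0 0 0;-1 -.4 0 0 0 0 0;-1 -.4 0 0 0 0 0;-1 -.3 0 0 0 0 0;-1 -.2 0 0 0 0 0;-1 -.15 0 0 0 0 0;-1 0 0 0 0 0 0' && python3 -c "
from h import *
plan((.6315-.066*.9627,-.0452-.066*.2706,.201),-164.3)"
```

```text
time: 17.4
tool_pos: [0.5576, -0.0665, 0.2014]
tcp_rot: [[-0.964, -0.265, -0.0], [-0.265, 0.964, -0.0], [0.0, 0.0, -1.0]]
wrist_force: [-0.4, -0.6, -4.7]
gripper_width: 0.0575
grip_force: 45.0
t 17.4 pos [ 0.5576 -0.0665  0.2014] psi -164.64 zax [-4.e-04 -0.e+00 -1.e+00] w 0.0575 q [ 13.  22. -27.  -0. -40. -88.] F [-0.4 -0.6 -4.7] grip 45.0
shift shares now-axes [-0.364  0.019  0.012] after-turn axes [-0.364  0.017  0.012] | az total share -0.008 deg 0.3
```

```bash
python3 -m creep '-1 -.1 0 0 0 0 0;-1 -.1 0 0 0 0 0;-1 -.07 0 0 0 0 0;-1 -.05 0 0 0 0 0' && python3 -m creep '-1 -.05 0 0 0 0 0;-1 0 0 0 0 0 0' && python3 -m creep '-1 -.05 0 0 0 0 0;-1 0 0 0 0 0 0'&& python3 -m creep '-1 -.05 0 0 0 0 0;-1 0 0 0 0 0 0'
```

```text
time: 17.9
tool_pos: [0.5664, -0.0642, 0.2014]
tcp_rot: [[-0.964, -0.265, -0.002], [-0.265, 0.964, -0.0], [0.002, 0.0, -1.0]]
wrist_force: [-6.5, -2.2, -3.1]
gripper_width: 0.0579
grip_force: 45.0
time: 18.15
tool_pos: [0.5668, -0.064, 0.201]
tcp_rot: [[-0.964, -0.264, -0.004], [-0.264, 0.964, -0.001], [0.004, 0.0, -1.0]]
wrist_force: [-6.6, -1.2, -2.8]
gripper_width: 0.0576
grip_force: 45.0
time: 18.4
tool_pos: [0.5673, -0.0639, 0.2007]
tcp_rot: [[-0.965, -0.264, -0.006], [-0.264, 0.965, -0.001], [0.006, 0.001, -1.0]]
wrist_force: [-10.3, -2.6, -2.2]
gripper_width: 0.0578
grip_force: 45.0
time: 18.65
tool_pos: [0.5678, -0.0639, 0.2003]
tcp_rot: [[-0.965, -0.264, -0.009], [-0.264, 0.965, -0.001], [0.009, 0.001, -1.0]]
wrist_force: [-13.3, -3.3, 0.7]
gripper_width: 0.0576
grip_force: 45.0
```

```bash
python3 -m creep '-1 -.06 0 0 0 0 0;-1 0 0 0 0 0 0' && python3 -m creep '-1 -.07 0 0 0 0 0;-1 0 0 0 0 0 0';python3 -m creep '-1 .5 0 0 0 0 0;-1 .5 0 0 0 0 0;-1 .4 0 0 0 0 0;-1 0 0 0 0 0 0'
python3 - <<'E'
from h import *
im=capture('scene');cv2.imwrite('pics/s2.png',cv2.resize(im[200:300,220:340],None,fx=6,fy=6,interpolation=cv2.INTER_CUBIC)[:,:,::-1])
C=cam('top');t=capture('top');cv2.imwrite('pics/t4.png',t[:,:,::-1])
# mat refine from first picture (unobstructed) and wrist
print(rect(C,big(mask(cv2.imread('pics/t1.png')[:,:,::-1].copy(),(8,70,80),(25,255,255),(375,210,440,285))),.006))
plan((.51,-.277,.285),-148)
E
```

```text
time: 18.9
tool_pos: [0.5683, -0.0637, 0.2]
tcp_rot: [[-0.965, -0.263, -0.012], [-0.263, 0.965, -0.002], [0.012, 0.001, -1.0]]
wrist_force: [-17.8, -5.1, 2.0]
gripper_width: 0.0581
grip_force: 45.0
time: 19.15
tool_pos: [0.5691, -0.0636, 0.1996]
tcp_rot: [[-0.965, -0.263, -0.015], [-0.263, 0.965, -0.002], [0.015, 0.002, -1.0]]
wrist_force: [-22.5, -5.7, 5.9]
gripper_width: 0.0577
grip_force: 45.0
time: 19.65
tool_pos: [0.5339, -0.073, 0.2019]
tcp_rot: [[-0.964, -0.265, 0.001], [-0.265, 0.964, 0.0], [-0.001, 0.0, -1.0]]
wrist_force: [-0.2, 0.0, -4.5]
gripper_width: 0.0576
grip_force: 45.0
(array([ 509.9, -277.3]), array([ 99.3, 159.5]), 32.0)
t 19.75 pos [ 0.535  -0.0727  0.202 ] psi -164.62 zax [ 1.5e-03  2.0e-04 -1.0e+00] w 0.0578 q [ 13.  21. -30.   0. -39. -88.] F [ 0.1 -0.4 -4.2] grip 45.0
shift shares now-axes [ 2.606 -6.345 -2.77 ] after-turn axes [ 4.316 -5.333 -2.767] | az total share -0.369 deg 16.6
```

View pics/s2.png

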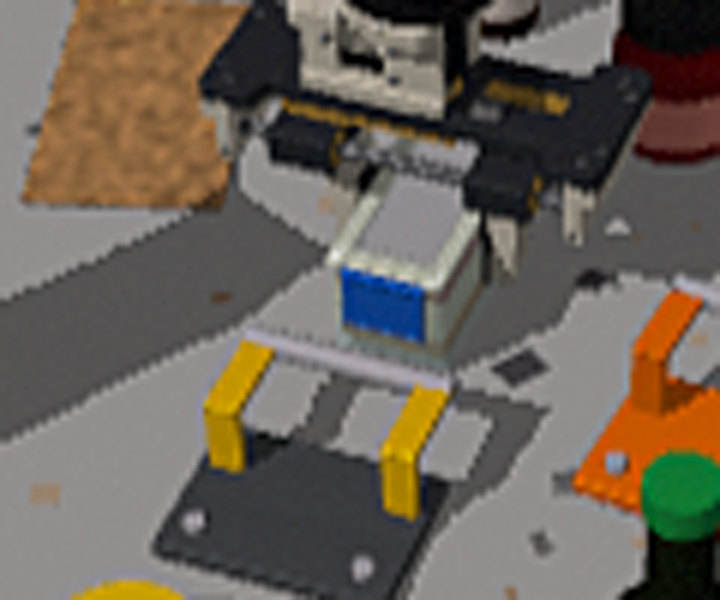

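The blue flap lies flat and flush on the end wall at crop (382,305). Next, a cross-check of the mat from the scene camera, then the carry.

```bash
python3 -m creep '-1 0 0 -1 0 0 0;-1 0 0 -1 0 0 0;-1 0 0 -.77 0 0 0;-1 0 0 0 0 0 -.19;-1 0 0 0 0 0 -.18;-1 .72 -.89 0 0 0 0;-1 .72 -.89 0 0 0 0;-1 .72 -.89 0 0 0 0;-1 .72 -.89 0 0 0 0;-1 .72 -.89 0 0 0 0' >/dev/null; python3 -m creep '-1 .72 -.89 0 0 0 0;-1 0 0 0 0 0 0'
python3 - <<'E'
from h import *
S=cam('scene');im=cv2.imread('pics/scene0.png')[:,:,::-1].copy()
print('scene mat',rect(S,big(mask(im,(8,70,80),(25,255,255),(215,190,275,245))),.006))
W=cam('wrist');im=capture('wrist');cv2.imwrite('pics/w4.png',im[:,:,::-1])
for p in [(.51,-.277)]: plan((*p,.206),-148)
E
```

```text
time: 21.25
tool_pos: [0.5096, -0.2794, 0.2844]
tcp_rot: [[-0.849, -0.528, -0.0], [-0.528, 0.849, -0.0], [0.0, -0.0, -1.0]]
wrist_force: [-0.7, 0.0, -5.2]
gripper_width: 0.0579
grip_force: 45.0
scene mat (array([ 512.7, -271.4]), array([ 98.6, 162.4]), 31.6)
t 21.3 pos [ 0.5096 -0.2784  0.2843] psi -148.1 zax [-1.e-04  0.e+00 -1.e+00] w 0.0575 q [ -9.  18. -20.  -0. -52. -49.] F [ 0.3 -0.2 -3.8] grip 45.0
shift shares now-axes [-0.036  0.033  2.611] after-turn axes [-0.035  0.033  2.611] | az total share -0.002 deg 0.1
```

View pics/w4.png

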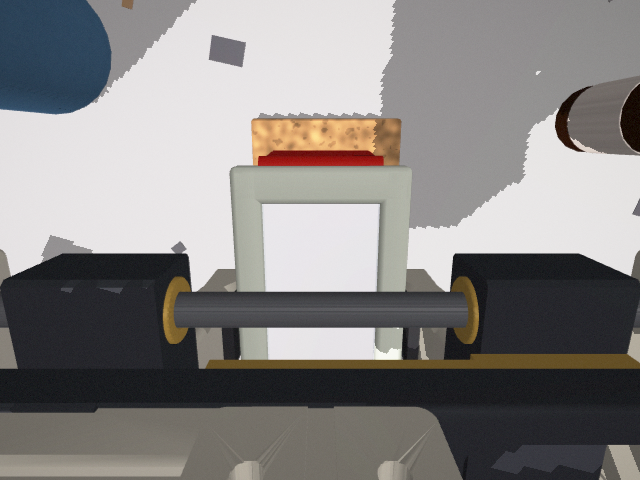

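The mat's near end edge shows squarely ahead of the box at row ~119, columns 251–401. The red flap remains shut.

Run:
```python
from h import *
W=cam('wrist');im=cv2.imread('pics/w4.png')[:,:,::-1].copy()
e=cast(W,[(251.5,119.5),(401,119.5)],.006);print(e,np.linalg.norm(e[0]-e[1]))
d=e[1]-e[0];m=e.mean(0);yaw=np.degrees(np.arctan2(d[1],d[0]));print(yaw-90,yaw+90)
u=np.array([-np.sin(np.radians(-148)-np.pi/2+np.pi/2),0])
a=np.radians(-148.1);u=np.array([np.cos(a),np.sin(a)]);c=m-u*.08;print('centre',c)
# lid edges centre relative to tcp
l=cast(W,[(230.5,167),(410.5,167)],.06+.0863);print('lid end rel (u,v)',(l.mean(0)-np.array([.5096,-.2784]))@np.c_[u,[np.sin(a),-np.cos(a)]],np.linalg.norm(l[0]-l[1]))
```

```text
[[ 0.46742064 -0.35790653]
 [ 0.41512078 -0.27377941]] 0.09905881337195759
31.86825110870157 211.86825110870157
centre [ 0.50918844 -0.2735679 ]
lid end rel (u,v) [0.05699713 0.0005458 ] 0.0564627676799666
```

```bash
python3 -m creep '-1 -.09 .1 0 0 0 0;-1 0 0 .7 0 0 0;-1 0 0 .7 0 0 0;-1 0 0 .6 0 0 0;-1 0 0 .3 0 0 0;-1 0 0 .15 0 0 0;-1 0 0 .1 0 0 0;-1 0 0 0 0 0 0' && python3 -m creep '-1 0 0 .03 0 0 0;-1 0 0 0 0 0 0' && python3 -m creep '-1 0 0 .03 0 0 0;-1 0 0 0 0 0 0'
```

```text
time: 22.3
tool_pos: [0.5103, -0.2734, 0.2085]
tcp_rot: [[-0.848, -0.53, 0.001], [-0.53, 0.848, -0.0], [-0.0, -0.0, -1.0]]
wrist_force: [-0.1, 0.9, -4.3]
gripper_width: 0.0578
grip_force: 45.0
time: 22.55
tool_pos: [0.5102, -0.2735, 0.2075]
tcp_rot: [[-0.848, -0.53, 0.0], [-0.53, 0.848, -0.0], [-0.0, -0.0, -1.0]]
wrist_force: [-0.4, 0.3, -3.4]
gripper_width: 0.058
grip_force: 45.0
time: 22.8
tool_pos: [0.5101, -0.2735, 0.2063]
tcp_rot: [[-0.848, -0.53, -0.0], [-0.53, 0.848, 0.0], [0.0, 0.0, -1.0]]
wrist_force: [-0.9, -0.4, -5.0]
gripper_width: 0.0576
grip_force: 45.0
```

```bash
python3 -m creep '-1 0 0 .03 0 0 0;-1 0 0 0 0 0 0' && python3 -m creep '-1 0 0 .03 0 0 0;-1 0 0 0 0 0 0' && python3 -m creep '-1 0 0 .02 0 0 0;-1 0 0 0 0 0 0'
```

```text
time: 23.05
tool_pos: [0.5102, -0.2734, 0.2054]
tcp_rot: [[-0.848, -0.53, -0.0], [-0.53, 0.848, 0.0], [0.0, 0.0, -1.0]]
wrist_force: [0.2, -0.0, -5.5]
gripper_width: 0.0576
grip_force: 45.0
time: 23.3
tool_pos: [0.5101, -0.2734, 0.2045]
tcp_rot: [[-0.848, -0.53, -0.0], [-0.53, 0.848, 0.0], [0.0, 0.0, -1.0]]
wrist_force: [-0.5, 0.1, -4.9]
gripper_width: 0.0574
grip_force: 45.0
time: 23.55
tool_pos: [0.5102, -0.2735, 0.2041]
tcp_rot: [[-0.848, -0.53, 0.0], [-0.53, 0.848, -0.0], [-0.0, -0.0, -1.0]]
wrist_force: [-0.9, 0.5, -2.5]
gripper_width: 0.0575
grip_force: 45.0
```

Contact has begun, as the wrist force has come off. I settle a touch further, release gradually and back away.

```bash
python3 -m creep '-1 0 0 .02 0 0 0;-1 0 0 0 0 0 0' && python3 -m creep '0 0 0 0 0 0 0;.5 0 0 0 0 0 0;1 0 0 0 0 0 0;1 0 0 0 0 0 0;1 0 0 0 0 0 0' && python3 -m creep '1 0 0 -.2 0 0 0;1 0 0 -.8 0 0 0;1 0 0 -1 0 0 0;1 0 0 -1 0 0 0;1 0 0 -1 0 0 0;1 0 0 -1 0 0 0;1 0 0 -1 0 0 0;1 0 0 -1 0 0 0;1 0 0 0 0 0 0'
python3 - <<'E'
from h import *
W=cam('wrist');im=capture('wrist');t=capture('top')
i=im.astype(int);plan((.51,-.275,.4),-148)
k=(((i[:,:,1]-i[:,:,2])>6)&(i[:,:,1]>110)&(abs(i[:,:,0]-i[:,:,1])<8)).astype(np.uint8)*255;k[300:]=0
c=big(k);print(rect(W,c,.066))
m=mask(im,(8,70,60),(25,255,255),(150,40,500,285));c=big(m);print('mat',c.min(0),c.max(0),rect(W,c,.006))
cv2.imwrite('pics/end.png',np.hstack([cv2.resize(im,(400,300)),cv2.resize(t[120:420,160:560],(400,300))])[:,:,::-1])
E
```

```text
time: 23.8
tool_pos: [0.5102, -0.2734, 0.2041]
tcp_rot: [[-0.848, -0.53, 0.0], [-0.53, 0.848, -0.0], [-0.0, -0.0, -1.0]]
wrist_force: [-3.8, 2.0, 5.7]
gripper_width: 0.0574
grip_force: 45.0
time: 24.42
tool_pos: [0.5103, -0.2735, 0.2033]
tcp_rot: [[-0.848, -0.53, 0.0], [-0.53, 0.848, -0.0], [-0.0, -0.0, -1.0]]
wrist_force: [-0.2, 0.6, 0.2]
gripper_width: 0.0865
grip_force: 0.0
time: 25.55
tool_pos: [0.5105, -0.2736, 0.4166]
tcp_rot: [[-0.848, -0.53, 0.005], [-0.53, 0.848, -0.001], [-0.004, -0.004, -1.0]]
wrist_force: [0.3, -0.3, -1.0]
gripper_width: 0.0876
grip_force: 0.0
t 25.65 pos [ 0.5099 -0.2733  0.4136] psi -147.99 zax [ 7.e-04  2.e-04 -1.e+00] w 0.0875 q [ -9.  11. -11.  -0. -68. -49.] F [ 0.   0.4 -0.3] grip 0.0
shift shares now-axes [ 0.028 -0.049  0.453] after-turn axes [ 0.027 -0.049  0.453] | az total share 0.0 deg -0.0
(array([ 510.4, -272.6]), array([ 57.4, 115.2]), 32.1)
mat [272 120] [371 270] (array([ 508.6, -275.4]), array([ 99.6, 159.2]), 31.8)
```

View pics/end.png

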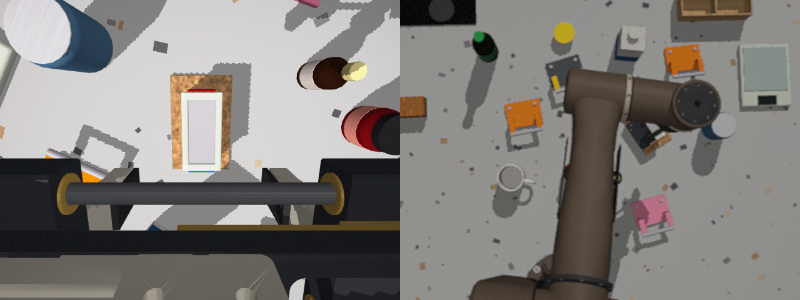

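Box lies on the mat, red flap shut; a thin blue sliver shows at the far end. I check whether that fits a shut flap.

Run:
```python
from h import *
W=cam('wrist');im=capture('wrist')
m=mask(im,(105,120,40),(130,255,255),(280,240,370,300));c=big(m);print('blue',c.min(0),c.max(0))
a=np.radians(32.1-180);u=np.array([np.cos(a),np.sin(a)]);b=np.array([.5104,-.2726])
q=lambda x,h:proj(W,[[*(b+u*x),.006+h]])[0].round(1)
print('lid edge',q(-.058,.06),q(-.058,.054))
for th in [1.2,1.3,1.4,1.5,1.57]:
    t=np.array([-np.cos(th),-np.sin(th)]);n=np.array([-np.sin(th),np.cos(th)]);o=np.array([-.058,.054])
    print(th,[q(*(o+t*s+n*.0018))[1] for s in (0,.01,.02,.03)])
S=capture('scene');cv2.imwrite('pics/s5.png',cv2.resize(S[170:270,190:310],None,fx=6,fy=6,interpolation=cv2.INTER_CUBIC)[:,:,::-1])
```

```text
blue [300 276] [341 277]
lid edge [320.6 276. ] [320.6 273.7]
1.2 [np.float64(275.6), np.float64(275.7), np.float64(275.8), np.float64(275.9)]
1.3 [np.float64(275.6), np.float64(274.7), np.float64(273.8), np.float64(273.0)]
1.4 [np.float64(275.6), np.float64(273.6), np.float64(271.8), np.float64(270.0)]
1.5 [np.float64(275.5), np.float64(272.6), np.float64(269.8), np.float64(267.1)]
1.57 [np.float64(275.5), np.float64(271.9), np.float64(268.4), np.float64(265.1)]
```

View pics/s5.png

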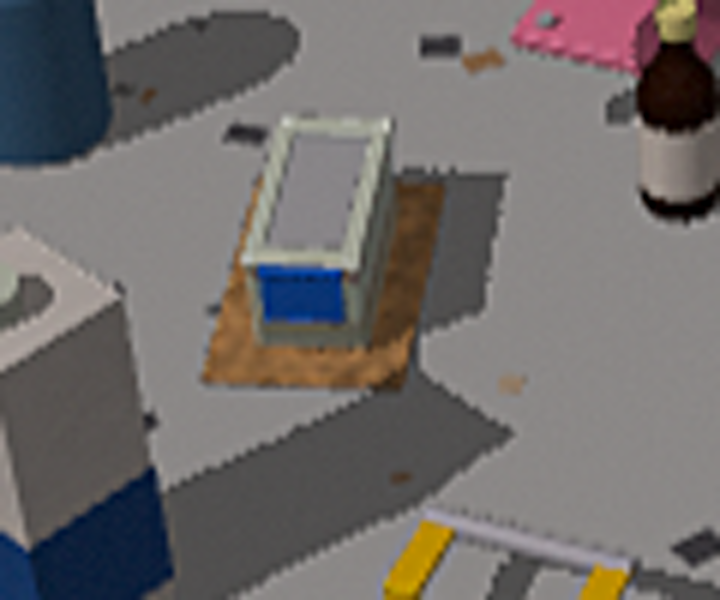

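The scene view shows the box upright and central on the mat, with the blue flap flat on its end wall at crop (300,293). The sliver was only the hinge edge.

```bash
python3 -c "
from rig import *
print(close_job())"
```

```text
the job is handed in; nothing more can be done
None
```

I pressed the red flap and then the blue flap shut on the bar, and set the box upright and lengthwise on the cork mat, about 3 mm off its centre. The job was handed in at about 26 s; no verdict came back.

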